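# Open the sandwich press so that it stays open

### The job

A kitchen timer has been left in front of the sandwich press. First push the timer sideways along the worktop, without lifting it or tipping it over, until it stands wholly clear of the front of the press, just past its left or right side (leave it within about 5 cm of that side); then push the press's counterweighted lid up by its front handle, past its balance point, so that it swings fully open and stays there by itself. Do not grasp anything, and leave the coffee tin and the cup where they stand.

Things in the scene. Friction and masses are not known exactly. Their poses are not given: they have to be found in the camera images.
- press: the sandwich press's fixed base: a grey box 140 mm deep (x) and 210 mm wide (y), top at 73 mm, with the lid on it. Origin: under the centre of the base, on the worktop; +x points to the rear (hinge side), +y to the left side, z up. It cannot be moved. Over the lid's side arms the press is 235 mm wide.
- lid (a joint): lid hinge, rad: 0 shut, 1.5 fully open (at its stop); grows as the handle goes up and back. Left alone below about 0.61 it falls shut, above that it swings by itself to the open stop, slowed by a damper, in about 2 s. Lifting takes about 2 to 4 N at the handle. Axis along press y.
- lid_handle (a point): centre of the lid's handle: black round bar, 20 mm diameter, 222 mm long along press y, held at each end by a 12 mm round arm that slopes up from the lid's front. It is 150 mm in front of the hinge axis and 105 mm above it when shut, so 205 mm above the worktop; in front of it all is free, and below it 80 mm are free down to the lid's flat top.
- lid_hinge (a point): middle of the lid's hinge axis, 75 mm behind the press's origin and 100 mm above the worktop; does not move with the lid.
- timer: round white and dark grey wind-up kitchen timer, 60 mm in diameter, 58 mm high, 0.13 kg, standing loose in front of the press (its centre about 70 to 80 mm in front of the handle bar). Origin: centre of its underside, z up. It is clear when its centre is more than 140 mm to the left or right of the press's middle (press y), and within 5 cm of the side up to 210 mm.
- coffee_tin: bystander: grey round canister with a wooden lid, 77 mm in diameter, 110 mm high, to the right of the press; origin under its centre
- cup: bystander: spotted white espresso cup 65 x 90 x 56 mm, on the left in front of the press's line; origin under its centre
Not all that is in view belongs to the job. Leave any purple look-alike of the timer alone.

How it is judged:
By the outcome, as a careful person would: the job done as asked, in the order asked, and still so for the second after the job is handed in, with the robot touching nothing.
It also fails if it takes over 48 s, if anything falls off the work surface, if the arm or the gripper's body presses on something with over 40 N, if the wrist force passes 120 N, or if a joint passes its speed limit or range.

### The arm

A 6-joint arm with a two-finger parallel gripper is mounted at the origin on a cart in front of the work surface, level with it; the furniture and walls round the work are solid. World frame = base frame: x ahead of the robot, y to its left, z up, the work surface at z = 0. Lengths are in m, angles in degrees, forces in N, time in s.
With the tool pointing down it reaches from about 0.3 to 0.75 m from the base axis. Payload 8.5 kg.
Tool frame: the origin (TCP) lies between the finger pads; the fingertips stand 19 mm ahead of it and the grasp point (between the pads) is the TCP; z points along the fingers, y is the line along which they close (so a half turn about z gives the same grasp; the last joint's range is limited). The gripper opens to 85 mm and grips with 20 to 120 N. Pads are 22 mm wide; open, the fingers measure 114 mm over their backs; the gripper's body (76 mm by 85 mm) begins 54 mm behind the grasp point. The pads swing forward as they close: fully open they stand 13 mm farther back than shut.
Start: joints at [-82.58, 21.807, 74.336, -0, 83.858, -12.336], TCP at [0.186, -0.518, 0.25] pointing down, gripper open.
Joint ranges: [-178.18, 178.18], [-50.72, 133.34], [12.68, 142.11], [-81.47, 261.47], [9.98, 163.14], [-165.26, 165.26]. Speed limits (degrees/s): [136.94, 136.94, 180, 180, 180, 180].

### API

Orientations are given as a 3x3 rotation matrix whose columns are the frame's x, y, z axes.
In Python, from rig import env, optics gives the robot as it stands.
- The arm moves only by the tool arm_command, never from a script. Its argument "commands" is one flat list of numbers, 7 for each row, row after row: the closure, from -1 (fully open) to 1 (shut), so that 0 is half open, then the shift along the tool's x, y, z as a fraction of full scale, then the turn, a rotation vector about the tool's x, y, z as a fraction of full scale. A call has 1 to 12 rows; each row is the pose to reach, as a shift and turn from the pose commanded when the call began, along the tool's axes at that moment; what a row does not reach only later rows make up. Full scale, the value 1, is 500 mm for a shift and 120 degrees for a turn. A row lasts 1/12 s, in which the tool goes at most 41.7 mm and 7.16 degrees, less where a joint would pass 70% of its speed; a pose out of reach is approached as far as the arm can. A call with a number of a shift or a turn outside -1 to 1 is refused whole. A call with a gripper value outside its range is refused whole. The fingers move at their own pace and stop on an object; "newtons" is the grip in N (left out, the last holds). Time passes only in rows, so rows that repeat a pose let the fingers close. It gives the time, the measured TCP pose, the force, the opening and the grip force at its end, in the units of the state.
- env.observe(): the state, without advancing time (a new reading comes with each control period).
- optics.get_image(name): name is "side" or "top" or "wrist"; returns a dict with "image" (480x640x3 uint8, red, green, blue), "intrinsics" (3x3 intrinsics, pixels), "origin" and "orientation" of the camera in the world; the wrist camera has in their place "tool_from_camera" (4x4, takes a point from camera to tool coordinates, whose origin is the TCP and whose axes are the flange's). Camera axes: x right, y down, z forward; pixel columns grow to the right and rows downward; lengths in m; the calibration is good to about 2 mm. A picture is of the moment at which its call begins: read the wrist's pose just before it. There is no depth.
- env.close_job(): hands the job in; it is judged then, once.
The state is a dict: "time_s": time; "q": joint angles; "qvel": joint speeds; "joint_efforts": joint torques, N m; "position": TCP position; "tool_rot": TCP orientation; "ft_force": force on the tool from outside, world axes, zero at the start; "wrist_torque": the same for the moment, N m; "grip_width": finger opening in m; "gripper_force": force on a finger pad.
Only numpy, scipy, OpenCV 4.12 (cv2) and the standard library are available. Lean on these libraries where they do the work, as an engineer would, in place of code of your own. Each camera call takes 0.05 s, during which the arm holds its last target. There are 200 camera calls.

## Working session

There is one attempt and no reset: what is moved stays moved. The work goes in short steps, Python scripts to look and compute and a tool call to move; the robot and the scene stay as the last step left them, time stands still between calls to the robot, and variables do not carry over. Pictures are saved under pics/ and viewed, at most 12 in all, crops included, and the job is handed in when it is done.

Besides the shell and the picture viewer there is one more tool, called after "Request:" as a command line: name --argument value ..., lists and objects as JSON in quotes. arm_command: Moves the arm, as the interface text tells. Shift numbers are shares of 500 mm and turn numbers shares of 120 degrees, none past 1 either way. Its arguments: {"type":"object","properties":{"commands":{"type":"array","items":{"type":"number"}},"newtons":{"type":"number"}},"required":["commands"]}

```bash
mkdir -p pics
python3 - <<'E'
from rig import env, optics
import cv2
for n in ("top","side"):
    d=optics.get_image(n); cv2.imwrite(f"pics/{n}0.png",d["image"][:,:,::-1])
    print(n,d["intrinsics"],d["origin"],d["orientation"])
s=env.observe(); print(s["time_s"],s["position"],s["tool_rot"],s["ft_force"])
E
```

```text
top [[453.77538446   0.         313.42046786]
 [  0.         453.77538446 233.42776566]
 [  0.           0.           1.        ]] [ 0.44970248 -0.06037062  1.12533141] [[-3.52956170e-04 -9.95081091e-01  9.90631019e-02]
 [-9.99574041e-01  3.24196743e-03  2.90038835e-02]
 [-2.91823754e-02 -9.90106680e-02 -9.94658372e-01]]
side [[551.10966582   0.         328.31317366]
 [  0.         551.10966582 241.99454933]
 [  0.           0.           1.        ]] [0.48900663 1.09529256 1.04417778] [[-0.99807055 -0.04541104  0.04234399]
 [-0.06135567  0.61674786 -0.78476593]
 [ 0.00952147 -0.78584981 -0.6183441 ]]
0.1 [ 0.18586729 -0.51739364  0.24974746] [[ 9.41129980e-01  3.38044847e-01 -2.05264965e-04]
 [ 3.38044805e-01 -9.41129039e-01  1.35680735e-03]
 [ 2.65480914e-04 -1.34632083e-03 -9.99999058e-01]] [ 0.21323225 -0.55316114 -1.24366479]
```

View pics/top0.png

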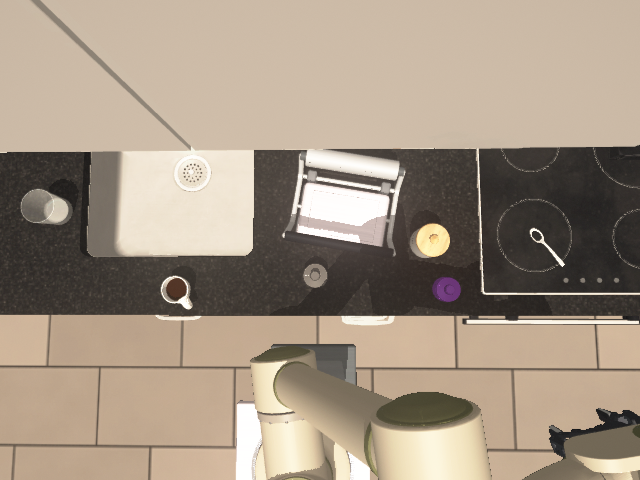

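View pics/side0.png

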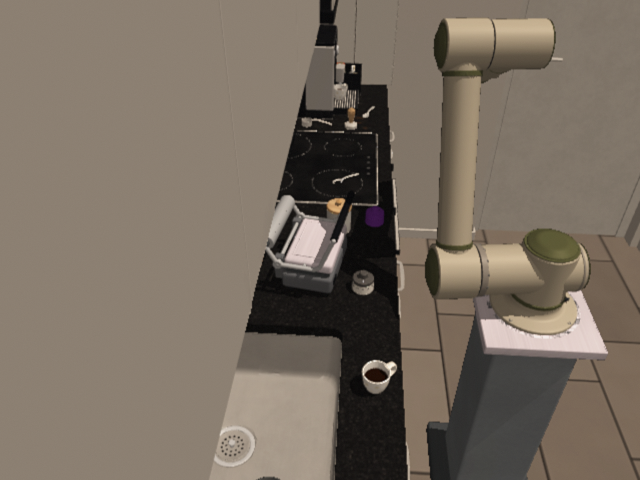

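The top view shows the handle bar from (285,235) to (393,254), the timer at (315,275), the purple decoy at (447,290), the tin at (432,240), the cup at (176,290), and the sink edge near column 253. The timer sits left of the press's middle, so I'll push it left.

```bash
cat > h.py <<'E'
import numpy as np
from rig import env, optics
def ray(d,px,z):
    v=np.array(d["orientation"])@np.linalg.inv(d["intrinsics"])@[px[0],px[1],1]; o=np.array(d["origin"])
    return o+v*(z-o[2])/v[2]
E
python3 - <<'E'
from h import *
import cv2
np.set_printoptions(precision=4,suppress=True)
d=optics.get_image("top");s=optics.get_image("side")
for n,p,z in [("hL",(285,235.5),.205),("hR",(393,254),.205),("timer",(315,275),.058),("tin",(432,240),.11),("cup",(176,288),.05),("sinkR",(254,256),0),("edge",(254,316),0),("purple",(447,290),.05)]: print(n,ray(d,p,z))
for n,p,z in [("hFar",(350,195),.205),("hNear",(335,237),.205),("timer",(363,275),.058),("timerbot",(364,290),0)]: print("side",n,ray(s,p,z))
a=cv2.resize(d["image"][200:300,260:420],None,fx=5,fy=5,interpolation=cv2.INTER_CUBIC)
b=cv2.resize(s["image"][180:300,260:400],None,fx=4,fy=4,interpolation=cv2.INTER_CUBIC)
b=cv2.copyMakeBorder(b,0,20,0,0,cv2.BORDER_CONSTANT)[:500]
cv2.imwrite("pics/a.png",a[:,:,::-1]);cv2.imwrite("pics/b.png",b[:,:,::-1])
E
```

```text
hL [0.5373 0.0245 0.205 ]
hR [ 0.4991 -0.1943  0.205 ]
timer [ 0.4581 -0.0329  0.058 ]
tin [ 0.5352 -0.2952  0.11  ]
cup [0.4276 0.2976 0.05  ]
sinkR [0.5058 0.1205 0.    ]
edge [0.3583 0.1186 0.    ]
purple [ 0.4231 -0.3408  0.05  ]
side hFar [ 0.4996 -0.1838  0.205 ]
side hNear [0.5311 0.0089 0.205 ]
side timer [ 0.4546 -0.0198  0.058 ]
side timerbot [ 0.4491 -0.0232  0.    ]
```

View pics/a.png

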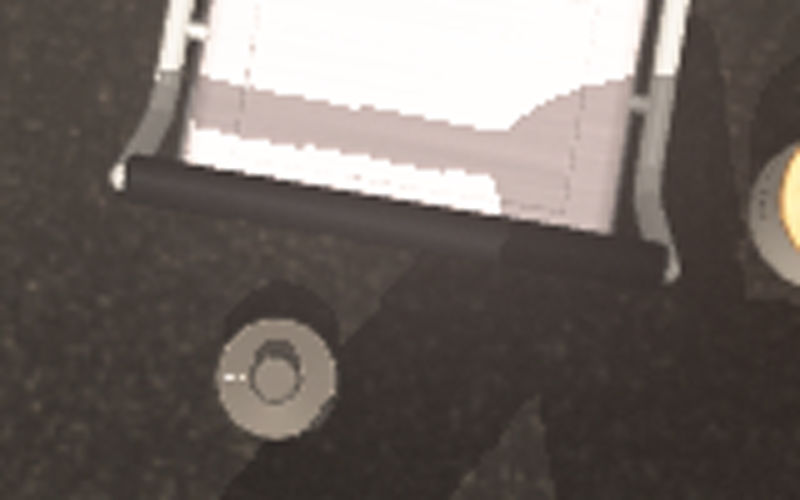

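View pics/b.png

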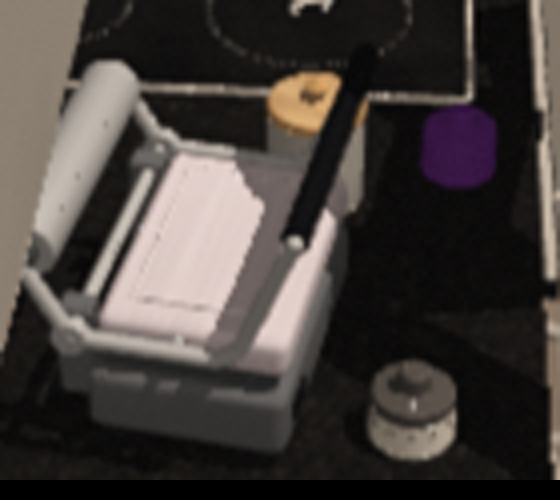

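The crops confirm the bar's centreline runs from about (285.6,235.6) to (393.6,252.4), so the yaw is about -9.3°, and put the timer at (315,275). I'll work out the moves from these.

```bash
cat >> h.py <<'E'
from scipy.spatial.transform import Rotation as R
np.set_printoptions(precision=4,suppress=True)
yaw=np.radians(-9.3); XP=np.array([np.cos(yaw),np.sin(yaw),0]); YP=np.array([-np.sin(yaw),np.cos(yaw),0]); Z=np.array([0,0,1.])
HC=np.array([.518,-.085,.205])
t=np.radians(25); PUSH=np.c_[[0,1,0],[np.cos(t),0,np.sin(t)],[np.sin(t),0,-np.cos(t)]]
def lift(deg=45):
    a=np.radians(deg); z=np.cos(a)*XP-np.sin(a)*Z; x=np.sin(a)*XP+np.cos(a)*Z
    return np.c_[x,np.cross(z,x),z]
def cmd(p,Rg):
    s=env.observe(); Rt=np.array(s["tool_rot"])
    return np.r_[Rt.T@(np.array(p)-s["position"])/.5, R.from_matrix(Rt.T@Rg).as_rotvec(degrees=True)/120]
def st():
    s=env.observe(); print(s["time_s"],s["position"],s["q"],s["ft_force"],s["grip_width"]); print(np.array(s["tool_rot"]))
E
python3 -c "
from h import *
print(cmd([.42,-.13,.25],PUSH), np.linalg.det(PUSH), np.linalg.det(lift()))"
```

```text
[ 0.7026 -0.5711  0.0006 -0.1817  0.1273 -0.5757] 0.9999999999999999 1.0
```

Request:
arm_command --commands '[0.3,0.703,-0.571,0,-0.182,0.127,-0.576,0.3,0.703,-0.571,0,-0.182,0.127,-0.576,0.3,0.703,-0.571,0,-0.182,0.127,-0.576,0.3,0.703,-0.571,0,-0.182,0.127,-0.576,0.3,0.703,-0.571,0,-0.182,0.127,-0.576,0.3,0.703,-0.571,0,-0.182,0.127,-0.576,0.3,0.703,-0.571,0,-0.182,0.127,-0.576,0.3,0.703,-0.571,0,-0.182,0.127,-0.576,0.3,0.703,-0.571,0,-0.182,0.127,-0.576,0.3,0.703,-0.571,0,-0.182,0.127,-0.576,0.3,0.703,-0.571,0,-0.182,0.127,-0.576,0.3,0.703,-0.571,0,-0.182,0.127,-0.576]'

```text
time_s: 1.2
position: [0.4212, -0.1249, 0.2502]
tool_rot: [[-0.009, 0.906, 0.423], [1.0, 0.008, 0.003], [-0.001, 0.423, -0.906]]
ft_force: [-0.3, 0.1, -0.3]
grip_width: 0.0298
gripper_force: 0.0
```

```bash
python3 -c "
from h import *
import cv2
st()
print(cmd([.42,-.13,.25],PUSH))
d=optics.get_image('wrist'); print(d['tool_from_camera'])
cv2.imwrite('pics/w1.png',d['image'][:,:,::-1])"
```

```text
1.2 [ 0.4212 -0.1249  0.2502] [-41.4002   1.8888 105.03    20.0235  55.5638 -50.7757] [-0.2778  0.1183 -0.3135] 0.029793909065440678
[[-0.009   0.9059  0.4234]
 [ 1.      0.0084  0.0032]
 [-0.0007  0.4234 -0.9059]]
[-0.0101 -0.0025 -0.0007  0.0004 -0.0015  0.004 ]
[[-0.001  -0.9485 -0.3168  0.0814]
 [ 1.     -0.0009 -0.0006  0.0004]
 [ 0.0003 -0.3168  0.9485 -0.124 ]
 [ 0.      0.      0.      1.    ]]
```

View pics/w1.png

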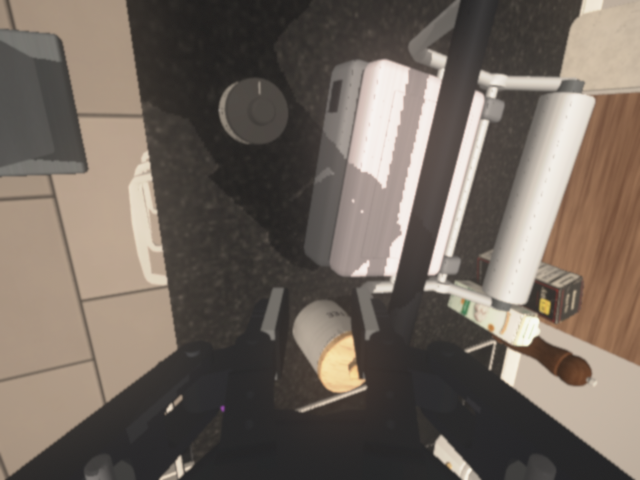

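The wrist view shows the timer top centred near (257,110), with the gripper to the right of it and clear of the bar.

```bash
python3 -c "
from h import *
s=env.observe(); d=optics.get_image('wrist'); T=np.array(d['tool_from_camera']);Rt=np.array(s['tool_rot'])
D=dict(intrinsics=d['intrinsics'],orientation=Rt@T[:3,:3],origin=np.array(s['position'])+Rt@T[:3,3])
print(ray(D,(258,110),.058))
for x in (.455,.46): print(cmd([x,-.115,.25],PUSH),cmd([x,-.115,.035],PUSH))
"
```

```text
[ 0.451  -0.0334  0.058 ]
[0.0277 0.0625 0.0298 0.     0.0002 0.0018] [ 0.0285 -0.1192  0.4195  0.      0.0002  0.0018]
[0.0277 0.0716 0.034  0.     0.0002 0.0018] [ 0.0285 -0.1101  0.4237  0.      0.0002  0.0018]
```

Request:
arm_command --commands '[0.3,0.028,0.056,0.028,0,0,0.002,0.3,0.028,0.0,0.15,0,0,0.002,0.3,0.028,-0.04,0.24,0,0,0.002,0.3,0.028,-0.08,0.32,0,0,0.002,0.3,0.028,-0.12,0.407,0,0,0.002,0.3,0.028,-0.12,0.407,0,0,0.002,0.3,0.028,-0.12,0.407,0,0,0.002]'

```text
time_s: 1.88
position: [0.4504, -0.1178, 0.0371]
tool_rot: [[0.007, 0.908, 0.418], [1.0, -0.007, -0.001], [0.002, 0.418, -0.908]]
ft_force: [0.4, -0.3, 0.1]
grip_width: 0.0298
gripper_force: 0.0
```

```bash
python3 -c "
from h import *
st(); print(cmd([.452,.06,.04],PUSH))"
```

```text
1.8833 [ 0.4504 -0.1178  0.0371] [-37.0565  27.7787 119.9286  51.1378  18.8333 -83.6143] [ 0.4143 -0.33    0.0777] 0.029755027944571678
[[ 0.0069  0.9083  0.4184]
 [ 1.     -0.0072 -0.0009]
 [ 0.0022  0.4183 -0.9083]]
[ 0.3555  0.0027 -0.0043 -0.0022  0.0004 -0.0034]
```

Request:
arm_command --commands '[0.3,0.03,0.001,-0.002,0,0,0,0.3,0.05,0.001,-0.002,0,0,0,0.3,0.07,0.001,-0.003,0,0,0,0.3,0.09,0.001,-0.003,0,0,0,0.3,0.11,0.002,-0.003,0,0,0,0.3,0.13,0.002,-0.003,0,0,0,0.3,0.15,0.002,-0.003,0,0,0,0.3,0.17,0.002,-0.003,0,0,0,0.3,0.17,0.002,-0.003,0,0,0]'

```text
time_s: 2.63
position: [0.4524, -0.0304, 0.043]
tool_rot: [[0.002, 0.906, 0.424], [1.0, -0.002, -0.001], [-0.0, 0.424, -0.906]]
ft_force: [0.1, -0.1, 0.4]
grip_width: 0.0302
gripper_force: 0.0
```

```bash
python3 -c "
from h import *
import cv2
st(); print(cmd([.452,.06,.04],PUSH))
a=optics.get_image('top')['image'][200:300,240:400]
cv2.imwrite('pics/p1.png',cv2.resize(a,None,fx=3,fy=3)[:,:,::-1])"
```

```text
2.6333 [ 0.4524 -0.0304  0.043 ] [-24.3709  26.2036 122.3333  50.5727  13.0202 -72.0539] [ 0.1282 -0.0914  0.4162] 0.030154092507513806
[[ 0.0018  0.9057  0.4239]
 [ 1.     -0.0016 -0.001 ]
 [-0.0002  0.4239 -0.9057]]
[ 0.1807 -0.0035  0.005   0.0007  0.0005 -0.0007]
```

View pics/p1.png

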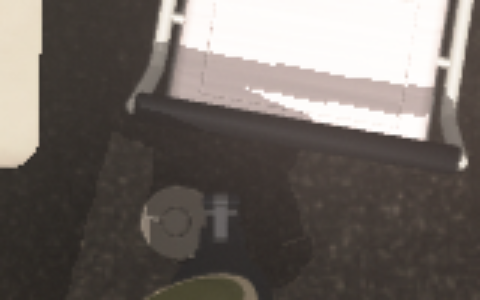

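The timer, now near (298,273), is moving with the fingers. Joint 5 is nearing its limit, so I'll reduce the tilt to 12° as I continue.

```bash
python3 -c "
from h import *
t=np.radians(12); P=np.c_[[0,1,0],[np.cos(t),0,np.sin(t)],[np.sin(t),0,-np.cos(t)]]
print(cmd([.454,.06,.042],P))"
```

```text
[ 0.1822  0.0014  0.0027  0.1091  0.0006 -0.0008]
```

Request:
arm_command --commands '[0.3,0.01,0.001,0.001,0.055,0,0,0.3,0.025,0.001,0.002,0.109,0,0,0.3,0.045,0.001,0.003,0.109,0,0,0.3,0.065,0.001,0.003,0.109,0,0,0.3,0.085,0.001,0.003,0.109,0,0,0.3,0.105,0.001,0.003,0.109,0,0,0.3,0.125,0.001,0.003,0.109,0,0,0.3,0.145,0.001,0.003,0.109,0,0,0.3,0.162,0.001,0.003,0.109,0,0,0.3,0.174,0.001,0.003,0.109,0,0,0.3,0.182,0.001,0.003,0.109,0,0,0.3,0.182,0.001,0.003,0.109,0,0]'

```text
time_s: 3.68
position: [0.4539, 0.0596, 0.0413]
tool_rot: [[0.003, 0.978, 0.207], [1.0, -0.003, -0.001], [-0.0, 0.207, -0.978]]
ft_force: [-0.5, -0.6, 0.9]
grip_width: 0.0301
gripper_force: 0.0
```

```bash
python3 -c "
from h import *
import cv2
st(); 
d=optics.get_image('top');a=d['image'][200:300,200:400]
cv2.imwrite('pics/p2.png',cv2.resize(a,None,fx=3,fy=3)[:,:,::-1])"
```

```text
3.6833 [0.4539 0.0596 0.0413] [ -8.2912  26.9525 112.764    3.5043  28.4901 -11.0275] [-0.5406 -0.6145  0.8514] 0.030073710474376868
[[ 0.003   0.9783  0.2071]
 [ 1.     -0.0029 -0.0007]
 [-0.0001  0.2071 -0.9783]]
```

View pics/p2.png

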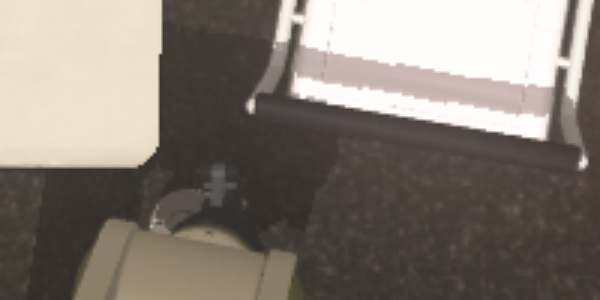

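```bash
python3 -c "
from h import *
t=np.radians(12); P=np.c_[[0,1,0],[np.cos(t),0,np.sin(t)],[np.sin(t),0,-np.cos(t)]]
print(cmd([.44,.0,.05],P)); print(cmd([.38,-.04,.2],P)); 
L=lift(); sb=HC-.085*L[:,0]-.003*L[:,2]-.03*XP; print(sb, cmd(sb,L))"
```

```text
[-0.1189 -0.0232 -0.0228 -0.0005  0.0003 -0.0014]
[-0.1992 -0.0783 -0.3411 -0.0005  0.0003 -0.0014]
[ 0.427  -0.0701  0.147 ] [-0.2591 -0.0081 -0.2179 -0.2489  0.1902  0.7942]
```

Request:
arm_command --commands '[0.3,-0.06,-0.01,-0.01,0,0,0,0.3,-0.12,-0.023,-0.023,0,0,0,1,-0.2,-0.078,-0.34,0,0,0,1,-0.2,-0.078,-0.34,0,0,0,1,-0.2,-0.078,-0.34,0,0,0,1,-0.2,-0.078,-0.34,0,0,0,1,-0.2,-0.078,-0.34,0,0,0,1,-0.2,-0.078,-0.34,0,0,0]'

```text
time_s: 4.4
position: [0.3802, -0.0412, 0.2011]
tool_rot: [[0.005, 0.977, 0.211], [1.0, -0.005, -0.003], [-0.002, 0.211, -0.977]]
ft_force: [-0.6, 0.2, -0.4]
grip_width: 0.0
gripper_force: 0.0
```

```bash
python3 -c "
from h import *
import cv2
st(); L=lift(); sb=HC-.085*L[:,0]-.003*L[:,2]-.03*XP; print(sb, cmd(sb,L),cmd([.38,-.04,.2],L))
d=optics.get_image('side');a=d['image'][180:400,240:440]
cv2.imwrite('pics/p3.png',cv2.resize(a,None,fx=2.5,fy=2.5)[:,:,::-1])"
```

```text
4.4 [ 0.3802 -0.0412  0.2011] [-27.6913   3.0458 110.0297   6.5759  56.1875 -30.5463] [-0.6345  0.1645 -0.4329] 5.567958149028993e-06
[[ 0.0054  0.9775  0.2111]
 [ 1.     -0.0048 -0.0033]
 [-0.0022  0.2111 -0.9775]]
[ 0.427  -0.0701  0.147 ] [-0.057   0.0689  0.1256 -0.2462  0.1896  0.794 ] [ 0.0025 -0.0009  0.002  -0.2462  0.1896  0.794 ]
```

View pics/p3.png

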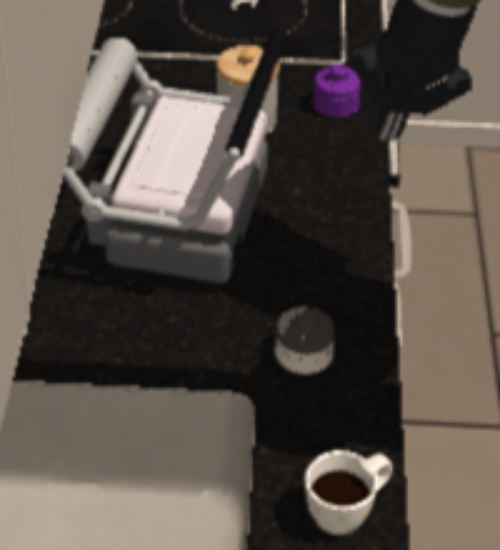

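The timer stands upright beyond the press's left side, with its top near side pixel (362,312). The cup and tin have not moved. Next I'll turn the tool to the lift orientation.

Request:
arm_command --commands '[1,0,0,0,-0.246,0.19,0.794,1,0,0,0,-0.246,0.19,0.794,1,0,0,0,-0.246,0.19,0.794,1,0,0,0,-0.246,0.19,0.794,1,0,0,0,-0.246,0.19,0.794,1,0,0,0,-0.246,0.19,0.794,1,0,0,0,-0.246,0.19,0.794,1,0,0,0,-0.246,0.19,0.794,1,0,0,0,-0.246,0.19,0.794,1,0,0,0,-0.246,0.19,0.794,1,0,0,0,-0.246,0.19,0.794,1,0,0,0,-0.246,0.19,0.794]'

```text
time_s: 5.45
position: [0.3797, -0.0402, 0.1978]
tool_rot: [[0.755, 0.086, 0.65], [0.138, -0.99, -0.03], [0.641, 0.112, -0.76]]
ft_force: [0.7, -0.3, 0.7]
grip_width: 0.0
gripper_force: 0.0
```

```bash
python3 -c "
from h import *
st(); L=lift(); sb=HC-.085*L[:,0]-.003*L[:,2]-.03*XP; print(sb, cmd(sb,L))
d=optics.get_image('side'); e=optics.get_image('top')
for p in [ray(d,(361.6,312.4),.058),ray(e,(258,272),.058)]: print(p,(p-HC)@YP)"
```

```text
5.45 [ 0.3797 -0.0402  0.1978] [-39.5268  -3.392  128.8196  50.8925  30.2154   3.6285] [ 0.6933 -0.2836  0.7402] 1.566225472072644e-05
[[ 0.7553  0.0856  0.6497]
 [ 0.1379 -0.99   -0.0298]
 [ 0.6407  0.1121 -0.7596]]
[ 0.427  -0.0701  0.147 ] [-0.0018  0.0559  0.1405 -0.0409  0.0335  0.1234]
[0.4564 0.1208 0.058 ] 0.193103984184987
[0.4652 0.1013 0.058 ] 0.175279685472148
```

Request:
arm_command --commands '[1,0,0,0,-0.041,0.034,0.123,1,0,0,0,-0.041,0.034,0.123,1,-0.002,0.056,0.14,-0.041,0.034,0.123,1,-0.002,0.056,0.14,-0.041,0.034,0.123,1,-0.002,0.056,0.14,-0.041,0.034,0.123,1,-0.002,0.056,0.14,-0.041,0.034,0.123]'

```text
time_s: 6.05
position: [0.4287, -0.0706, 0.1475]
tool_rot: [[0.698, -0.151, 0.7], [-0.102, -0.988, -0.112], [0.708, 0.007, -0.706]]
ft_force: [1.1, 0.6, 0.3]
grip_width: -0.0002
gripper_force: 0.0
```

```bash
python3 -c "
from h import *
import cv2
st(); L=lift()
hinge=HC+.15*XP-.105*Z
a0=np.arctan2(.105,.15); r=np.hypot(.105,.15)
p=HC-.04*L[:,0]-.003*L[:,2]; print('in',cmd(p,L))
for th in np.arange(0,.96,.1):
    b=hinge-r*np.cos(a0+th)*XP+r*np.sin(a0+th)*Z
    q=b-.021*L[:,0]-.003*L[:,2]; print(round(th,2),q,cmd(q,L))
e=optics.get_image('top')['image']; d=optics.get_image('side')['image']
a=np.hstack([cv2.resize(e[200:320,220:420],None,fx=2,fy=2),cv2.resize(d[170:330,240:440],(400,320))[:240]])
cv2.imwrite('pics/p4.png',a[:,:,::-1])"
```

```text
6.05 [ 0.4287 -0.0706  0.1475] [-35.7692  11.3658 131.0659 102.6894  19.0234 -33.4817] [1.0732 0.6304 0.3393] -0.00017360867979786693
[[ 0.6983 -0.1513  0.6996]
 [-0.1018 -0.9885 -0.1121]
 [ 0.7085  0.007  -0.7057]]
in [ 0.1291  0.0013  0.0409 -0.0012 -0.001   0.0059]
0.0 [ 0.5013 -0.0823  0.1923] [ 0.1671  0.0018  0.0409 -0.0012 -0.001   0.0059]
0.1 [ 0.5123 -0.0841  0.2067] [ 0.2034  0.0022  0.0365 -0.0012 -0.001   0.0059]
0.2 [ 0.5248 -0.0861  0.22  ] [ 0.24    0.0027  0.0356 -0.0012 -0.001   0.0059]
0.3 [ 0.5385 -0.0884  0.2319] [ 0.2765  0.0032  0.0385 -0.0012 -0.001   0.0059]
0.4 [ 0.5533 -0.0908  0.2424] [ 0.3126  0.0036  0.0449 -0.0012 -0.001   0.0059]
0.5 [ 0.5691 -0.0934  0.2513] [ 0.3478  0.0041  0.0549 -0.0012 -0.001   0.0059]
0.6 [ 0.5856 -0.0961  0.2586] [ 0.3818  0.0045  0.0684 -0.0012 -0.001   0.0059]
0.7 [ 0.6028 -0.0989  0.2642] [ 0.4143  0.005   0.0852 -0.0012 -0.001   0.0059]
0.8 [ 0.6205 -0.1018  0.268 ] [ 0.445   0.0054  0.1052 -0.0012 -0.001   0.0059]
0.9 [ 0.6384 -0.1047  0.27  ] [ 0.4735  0.0058  0.1282 -0.0012 -0.001   0.0059]
```

View pics/p4.png

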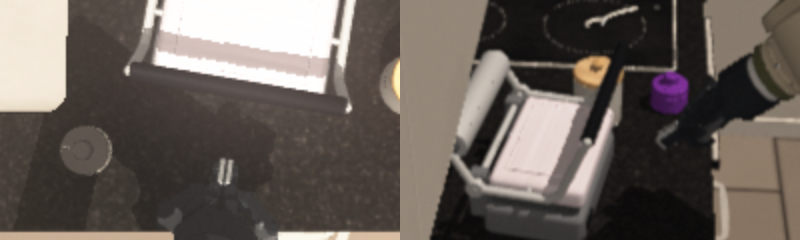

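Seen from above, the timer is at (263,275), clear to the left. The fingers sit in front of and below the bar near its middle, so I'll move in under it.

Request:
arm_command --commands '[1,0.05,0,0.02,0,0,0.006,1,0.1,0,0.041,0,0,0.006,1,0.13,0.001,0.041,0,0,0.006,1,0.15,0.002,0.041,0,0,0.006,1,0.16,0.002,0.041,0,0,0.006]'

```text
time_s: 6.57
position: [0.4981, -0.0819, 0.1925]
tool_rot: [[0.695, -0.162, 0.7], [-0.115, -0.987, -0.114], [0.71, -0.001, -0.705]]
ft_force: [0.6, -0.5, 0.5]
grip_width: -0.0001
gripper_force: 0.0
```

```bash
python3 -c "
from h import *
st(); L=lift()
hinge=HC+.15*XP-.105*Z
a0=np.arctan2(.105,.15); r=np.hypot(.105,.15)
for th in np.arange(0,1.01,.1):
    b=hinge-r*np.cos(a0+th)*XP+r*np.sin(a0+th)*Z
    q=b-.021*L[:,0]-.003*L[:,2]; print(round(th,2),cmd(q,L))"
```

```text
6.5667 [ 0.4981 -0.0819  0.1925] [-29.8835  10.8564 117.1149  59.5747  16.867   16.7602] [ 0.6297 -0.4719  0.4763] -6.786888113928607e-05
[[ 0.6952 -0.1616  0.7004]
 [-0.1147 -0.9868 -0.1139]
 [ 0.7096 -0.0011 -0.7046]]
0.0 [ 0.0041 -0.0003  0.0048 -0.0004 -0.0017 -0.0004]
0.1 [ 0.0404 -0.0003  0.0004 -0.0004 -0.0017 -0.0004]
0.2 [ 0.077  -0.0004 -0.0004 -0.0004 -0.0017 -0.0004]
0.3 [ 0.1135 -0.0004  0.0025 -0.0004 -0.0017 -0.0004]
0.4 [ 0.1496 -0.0004  0.009  -0.0004 -0.0017 -0.0004]
0.5 [ 0.1847 -0.0004  0.0191 -0.0004 -0.0017 -0.0004]
0.6 [ 0.2188 -0.0005  0.0326 -0.0004 -0.0017 -0.0004]
0.7 [ 0.2512 -0.0005  0.0495 -0.0004 -0.0017 -0.0004]
0.8 [ 0.2819 -0.0005  0.0695 -0.0004 -0.0017 -0.0004]
0.9 [ 0.3104 -0.0005  0.0925 -0.0004 -0.0017 -0.0004]
1.0 [ 0.3364 -0.0005  0.1182 -0.0004 -0.0017 -0.0004]
```

Request:
arm_command --commands '[1,0.02,0,0.002,0,0,0,1,0.04,0,0.0,0,0,0,1,0.058,0,0.0,0,0,0,1,0.077,0,0,0,0,0,1,0.095,0,0.001,0,0,0,1,0.114,0,0.003,0,0,0]'

```text
time_s: 7.07
position: [0.5371, -0.0884, 0.2306]
tool_rot: [[0.697, -0.162, 0.698], [-0.116, -0.987, -0.114], [0.707, -0.002, -0.707]]
ft_force: [-1.9, 0.8, -0.5]
grip_width: -0.0002
gripper_force: 1.0
```

```bash
python3 -c "
from h import *
import cv2
st(); L=lift()
hinge=HC+.15*XP-.105*Z
a0=np.arctan2(.105,.15); r=np.hypot(.105,.15)
for th in np.arange(.3,1.01,.1):
    b=hinge-r*np.cos(a0+th)*XP+r*np.sin(a0+th)*Z
    q=b-.021*L[:,0]-.003*L[:,2]; print(round(th,2),cmd(q,L))
d=optics.get_image('side')['image']
cv2.imwrite('pics/p5.png',cv2.resize(d[130:310,240:440],None,fx=3,fy=3)[:,:,::-1])"
```

```text
7.0667 [ 0.5371 -0.0884  0.2306] [-27.612   10.5748 108.1305  36.8149  21.8241  42.1276] [-1.8556  0.8455 -0.5189] -0.00017591228432732432
[[ 0.6974 -0.1623  0.6981]
 [-0.1158 -0.9867 -0.1137]
 [ 0.7073 -0.0015 -0.7069]]
0.3 [ 0.0037 -0.0005  0.0001 -0.0003 -0.0001 -0.0008]
0.4 [ 0.0398 -0.0005  0.0065 -0.0003 -0.0001 -0.0008]
0.5 [ 0.075  -0.0006  0.0165 -0.0003 -0.0001 -0.0008]
0.6 [ 0.109  -0.0006  0.0299 -0.0003 -0.0001 -0.0008]
0.7 [ 0.1416 -0.0007  0.0467 -0.0003 -0.0001 -0.0008]
0.8 [ 0.1723 -0.0007  0.0666 -0.0003 -0.0001 -0.0008]
0.9 [ 0.2008 -0.0007  0.0895 -0.0003 -0.0001 -0.0008]
1.0 [ 0.227  -0.0008  0.1151 -0.0003 -0.0001 -0.0008]
```

View pics/p5.png

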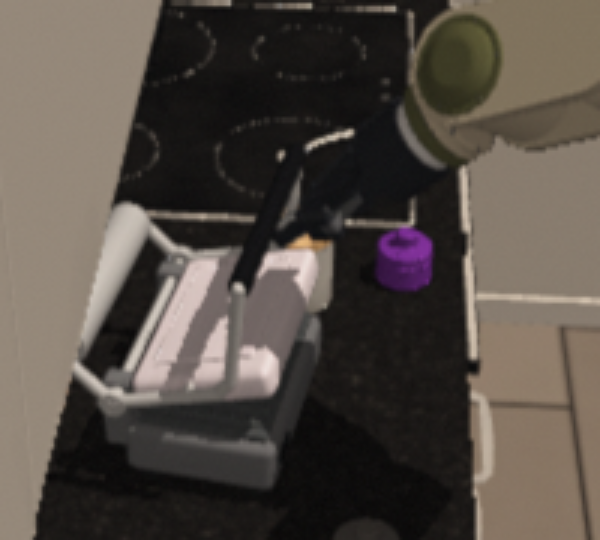

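The lid is lifting, with the bar resting on the fingers. I'll continue past the balance point.

Request:
arm_command --commands '[1,0.02,0,0.003,0,0,0,1,0.04,0,0.006,0,0,0,1,0.058,0,0.011,0,0,0,1,0.075,0,0.016,0,0,0,1,0.092,0,0.023,0,0,0,1,0.109,0,0.03,0,0,0,1,0.126,0,0.038,0,0,0,1,0.142,0,0.047,0,0,0,1,0.157,0,0.056,0,0,0,1,0.172,0,0.067,0,0,0,1,0.187,0,0.078,0,0,0,1,0.2,0,0.089,0,0,0]'

```text
time_s: 8.12
position: [0.6389, -0.1058, 0.2705]
tool_rot: [[0.695, -0.164, 0.7], [-0.117, -0.986, -0.115], [0.709, -0.002, -0.705]]
ft_force: [-0.1, 0.9, 1.0]
grip_width: 0.0001
gripper_force: 0.0
```

Request:
arm_command --commands '[1,0,0,-0.04,0,0,0,1,-0.02,0,-0.12,0,0,0,1,-0.1,0,-0.2,0,0,0,1,-0.2,0,-0.28,0,0,0,1,-0.25,0,-0.35,0,0,0,1,-0.25,0,-0.35,0,0,0,1,-0.25,0,-0.35,0,0,0,1,-0.25,0,-0.35,0,0,0,1,-0.25,0,-0.35,0,0,0,1,-0.25,0,-0.35,0,0,0,1,-0.25,0,-0.35,0,0,0,1,-0.25,0,-0.35,0,0,0]'

```text
time_s: 9.12
position: [0.4299, -0.0711, 0.3045]
tool_rot: [[0.695, -0.163, 0.7], [-0.118, -0.987, -0.113], [0.709, -0.004, -0.705]]
ft_force: [-1.0, -0.7, 0.7]
grip_width: -0.0001
gripper_force: 0.0
```

Request:
arm_command --commands '[1,0,0,0,0,0,0,1,0,0,0,0,0,0,1,0,0,0,0,0,0,1,0,0,0,0,0,0,1,0,0,0,0,0,0,1,0,0,0,0,0,0,1,0,0,0,0,0,0,1,0,0,0,0,0,0,1,0,0,0,0,0,0,1,0,0,0,0,0,0,1,0,0,0,0,0,0,1,0,0,0,0,0,0]'

```text
time_s: 10.12
position: [0.4294, -0.071, 0.3049]
tool_rot: [[0.695, -0.164, 0.701], [-0.118, -0.987, -0.113], [0.71, -0.004, -0.705]]
ft_force: [-0.3, 0.5, 0.2]
grip_width: 0.0004
gripper_force: 0.0
```

Request:
arm_command --commands '[1,0,0,0,0,0,0,1,0,0,0,0,0,0,1,0,0,0,0,0,0,1,0,0,0,0,0,0,1,0,0,0,0,0,0,1,0,0,0,0,0,0,1,0,0,0,0,0,0,1,0,0,0,0,0,0,1,0,0,0,0,0,0,1,0,0,0,0,0,0,1,0,0,0,0,0,0,1,0,0,0,0,0,0]'

```text
time_s: 11.12
position: [0.4294, -0.071, 0.3049]
tool_rot: [[0.695, -0.164, 0.701], [-0.118, -0.987, -0.113], [0.71, -0.004, -0.704]]
ft_force: [-0.3, -0.8, -0.4]
grip_width: 0.0003
gripper_force: 0.0
```

```bash
python3 -c "
from h import *
import cv2
st()
e=optics.get_image('top'); d=optics.get_image('side')['image']
p=ray(e,(263,275),.058); print(p,(p-HC)@YP)
a=np.hstack([cv2.resize(e['image'][140:320,150:450],(400,240)),cv2.resize(d[150:400,230:430],(400,500))[:240+200][:440]] ) if 0 else None
A=cv2.resize(e['image'][140:320,150:450],(400,240)); B=cv2.resize(d[150:400,230:430],(400,500))
A=cv2.copyMakeBorder(A,0,260,0,0,cv2.BORDER_CONSTANT)
cv2.imwrite('pics/p6.png',np.hstack([A,B])[:,:,::-1])"
```

```text
11.1167 [ 0.4294 -0.071   0.3049] [-35.7333  -7.9565 112.7401  31.4127  37.4644  45.0662] [-0.3295 -0.7727 -0.3724] 0.00025874118034273976
[[ 0.6945 -0.1636  0.7006]
 [-0.1179 -0.9865 -0.1135]
 [ 0.7097 -0.0038 -0.7045]]
[0.4582 0.0894 0.058 ] 0.16241394246352367
```

View pics/p6.png

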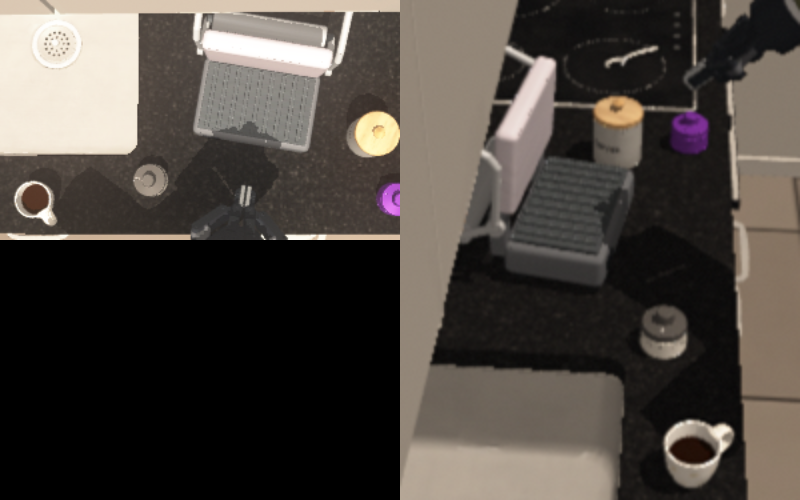

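The lid stands fully open. The timer is upright about 162 mm left of the press's middle, at top-view pixel (263,275), the cup and tin are where they were, and the arm touches nothing.

```bash
python3 -c "
from rig import env
print(env.close_job())"
```

```text
the job is handed in; nothing more can be done
None
```

The job is handed in after about 11 s of robot time: the timer stands upright about 162 mm left of the press's middle, the lid is fully open and staying up by itself, and the tin and cup are where they stood.

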